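# Gauge a moulded cover's window

### The job

Check the white moulded cover with the green-handled go gauge from the rack. First lay the straight lower edge of its blade lightly flush along the top of the blue sealing rib for a moment, then pass the blade down through the window slot in the cover's top until the top face lies within the blade's yellow depth band. Finish while still gripping the gauge there, upright and carried by the gripper rather than wedged in the slot, and leave the red gauge and everything else on the bench where it is.

Things in the scene. Friction and masses are not known exactly. Their poses are not given: they have to be found in the camera images.
- go_gauge: GO gauge, loose, 0.2 kg, upright in either rack slot. Steel blade 6 mm (x) x 60 mm (y) x 62 mm tall, yellow band 24 to 42 mm above its lower edge; on top a green handle block 18 mm (x) x 30 mm (y), from 62 to 114 mm above the lower edge. Origin: middle of the straight lower edge, z up. Its axes lie along the rack's; half turns look alike. The rack hides the lowest 35 mm.
- nogo_gauge: NO-GO gauge, loose: the same with a red handle and a blade 64 mm wide, too wide for the window. In the other slot of the rack. Not to be used or disturbed.
- rack: grey plastic gauge rack, fixed, 70 mm (x) x 220 mm (y) x 45 mm tall, with two slots 8 mm (x) x 66 mm (y), 35 mm deep, at y = -55 and +55 mm; origin at the centre of its underside, on the bench.
- cover: white moulded cover, hollow, fixed on a grey nest plate 150 x 230 x 12 mm. Cover 120 mm (x) x 200 mm (y), flat top face 98 mm above the bench; top panel 8 mm thick, empty below it down to the nest plate (78 mm). Origin: centre of the nest plate's underside; y runs along its length, the rib and the window; z up.
- window (a point): centre of the window slot, at the level of the cover's top face. The slot is 8 mm (cover x) x 62 mm (cover y): 1 mm of play on each side of the GO blade; its rim has a 1.5 mm chamfer. A thin black frame is printed round it. It lies 25 mm to +x of the cover's middle.
- rib (a point): middle of the top of the blue sealing rib, which is 8 mm wide (cover x), 160 mm long (cover y) and stands 5 mm above the cover's top face. It lies 32 mm to -x of the cover's middle.
- driver: screwdriver lying on the bench, far middle; bystander.
- tape: roll of yellow tape, 90 mm across, 24 mm tall, lying flat at the left; bystander.
- cleaner: small bottle, 56 mm across, 130 mm tall, at the left edge; bystander.
- tray: clear open tray, 110 x 160 x 35 mm, at the far right; bystander.
- spare: open white plastic moulding, 70 x 120 x 50 mm, at the far left; bystander.
- paperweight: dark steel block 60 x 40 x 30 mm, at the near right; bystander.
There are look-alikes about, which are no part of the job. What is shaped like the go_gauge but black, pink or purple is not meant.

How it is judged:
On the way:
1. the GO blade's lower edge lies flush along the top of the sealing rib, lightly pressed, held by the fingers (contact force between go_gauge and cover between 0.7 and 35 N and contact force between the fingers and go_gauge above 1 N and x of go_gauge in the frame of rib between -0.006 and 0.006 m and y of go_gauge in the frame of rib between -0.055 and 0.055 m and z of go_gauge in the frame of rib between -0.003 and 0.003 m and angle between the y axis of go_gauge and the y axis of cover, either way round below 0.08 rad and angle between go_gauge's own z axis and vertical below 0.1 rad), for 0.3 s.
At the end, for the whole second after the job is handed in: The GO blade is in the window, lower edge 22 to 44 mm below the cover's top face, within 6 mm of the slot's centre in plan, within 0.10 rad of its direction and 0.12 rad of upright, still, gripped by the fingers (over 1 N) and pressing on the cover with less than 20 N (z of go_gauge in the frame of window between -0.044 and -0.022 m and horizontal distance between go_gauge and window below 0.006 m and angle between the y axis of go_gauge and the y axis of cover, either way round below 0.1 rad and angle between go_gauge's own z axis and vertical below 0.12 rad and contact force between the fingers and go_gauge above 1 N and linear speed of go_gauge below 0.02 m/s and contact force between go_gauge and cover below 20 N); the arm keeps its last pose, push and grip.
It fails at once if the red NO-GO gauge is moved more than 15 mm (distance of nogo_gauge from where it was at the start of the episode above 0.015 m).
It fails at once if another loose thing on the bench (screwdriver, tape, bottle, tray, spare moulding, steel block) is moved more than 30 mm (distance of any of driver, tape, cleaner, tray, spare, paperweight from where it was at the start of the episode above 0.03 m).
It also fails if it takes over 43 s, if anything falls off the work surface, if the arm or the gripper's body presses on something with over 40 N, if the wrist force passes 120 N, or if a joint passes its speed limit or range.

### The arm

A 6-joint arm with a two-finger parallel gripper is mounted at the origin on the work surface. World frame = base frame: x ahead of the robot, y to its left, z up, the work surface at z = 0. Lengths are in m, angles in rad, forces in N, time in s.
With the tool pointing down it reaches from about 0.35 to 0.775 m from the base axis. Payload 7.3 kg.
Tool frame: the origin (TCP) lies at the very end of the fingers, on their centre line; the grasp point (between the pads) lies 19 mm behind it; z points along the fingers, y is the line along which they close (so a half turn about z gives the same grasp; the last joint's range is limited). The gripper opens to 92 mm and grips with 3 to 60 N. Pads are 19 mm wide; open, the fingers measure 130 mm over their backs; the gripper's body (75 mm by 190 mm) begins 47 mm behind the grasp point.
Start: joints at [-0.146, 0.342, 1.524, -0, 1.275, -0.146], TCP at [0.525, 0, 0.227] pointing down, gripper open.
Joint ranges: [-2.53, 2.53], [-0.77, 2.02], [0.04, 2.7], [-1, 4.14], [0.28, 2.66], [-3.11, 3.11]. Speed limits (rad/s): [2.57, 2.57, 3.14, 3.14, 3.14, 3.14].

### API

Orientations are given as [roll, pitch, yaw] about the fixed x, y, z axes, in that order (R = Rz(yaw) Ry(pitch) Rx(roll)).
In Python, from cell import * gives the robot as it stands.
- The arm moves only by the tool step_arm, never from a script. Its argument "commands" is a list of rows, each a list of 7 numbers: the opening, from 0 (shut) to 1 (fully open), then the shift along the world's x, y, z in cm, then the turn, a rotation vector about the world's x, y, z in rad. A call has 1 to 5 rows; each row is the pose to reach, as a shift and turn from the pose commanded when the call began; what a row does not reach only later rows make up. A row lasts 1/12 s, in which the tool goes at most 41.7 mm and 7.16 degrees, less where a joint would pass 70% of its speed; a pose out of reach is approached as far as the arm can. A call with a gripper value outside its range is refused whole. The fingers move at their own pace and stop on an object; "grip_force" is the grip in N (left out, the last holds). Time passes only in rows, so rows that repeat a pose let the fingers close. It gives the time, the measured TCP pose, the force, the opening and the grip force at its end, in the units of the state.
- observe(): the state, without advancing time (a new reading comes with each control period).
- read_camera(name): name is "scene" or "side" or "wrist"; returns the picture (420x560x3 uint8, red, green, blue); there is no depth.
- camera_model(name): a dict with "vfov" (degrees; the focal length in pixels is half the picture's height over the tangent of half this angle, whatever the lens; pixels are square), "cx", "cy" (the principal point, pixels), "world_to_cam" (4x4, takes a point from world to camera coordinates). Camera axes: x right, y up, looking along -z (the intrinsics and any distortion apply to the point x, -y, -z); pixel columns grow to the right and rows downward; lengths in m; the calibration is good to about 2 mm. A picture is of the moment at which its call begins: read the wrist's pose just before it. camera_model takes no time and is no camera call; for the wrist camera it gives the pose at the moment of the call.
- hand_in(): hands the job in; it is judged then, once.
The state is a dict: "time": time; "qpos": joint angles; "qvel": joint speeds; "joint_efforts": joint torques, N m; "tool_pos": TCP position; "tool_rot": TCP orientation; "contact_force": force on the tool from outside, world axes, zero at the start; "torque": the same for the moment, N m; "opening": finger opening in m; "grip_force": force on a finger pad.
Only numpy, scipy, OpenCV 4.12 (cv2) and the standard library are available. Lean on these libraries where they do the work, as an engineer would, in place of code of your own. Each camera call takes 0.05 s, during which the arm holds its last target. There are 200 camera calls.

## Working session

There is one attempt and no reset: what is moved stays moved. The work goes in short steps, Python scripts to look and compute and a tool call to move; the robot and the scene stay as the last step left them, time stands still between calls to the robot, and variables do not carry over. Pictures are saved under pics/ and viewed, at most 10 in all, crops included, and the job is handed in when it is done.

Besides the shell and the picture viewer there is one more tool, called as name(argument=value, ...), one argument or row to a line, values as JSON. step_arm: Moves the arm, as the interface text tells. Its arguments: {"type":"object","properties":{"commands":{"type":"array"},"grip_force":{"type":"number"}},"required":["commands"]}

```bash
mkdir -p pics; ls
python3 - <<'E'
from cell import *
import cv2
for n in("scene","side"):
    m=camera_model(n); print(n,m)
    im=read_camera(n); cv2.imwrite(f"pics/{n}0.png",im[:,:,::-1])
print(camera_model("wrist")); cv2.imwrite("pics/wrist0.png",read_camera("wrist")[:,:,::-1])
print(observe())
E
```

```text
pics
scene {'vfov': 42.91788692540506, 'cx': 281.80638246678524, 'cy': 208.01295565177293, 'world_to_cam': array([[ 0.75753112,  0.65274922, -0.00806565, -0.43858614],
       [-0.34288839,  0.40838326,  0.84596139,  0.09405096],
       [ 0.55549451, -0.63807646,  0.53318315, -1.73298684],
       [ 0.        ,  0.        ,  0.        ,  1.        ]])}
side {'vfov': 52.78610661226734, 'cx': 280.0695384146458, 'cy': 215.93370628583565, 'world_to_cam': array([[ 0.90813846, -0.41854953, -0.01004113, -0.4824801 ],
       [ 0.24085412,  0.50266994,  0.83024829, -0.22911094],
       [-0.34245266, -0.75639885,  0.55730329, -0.99513611],
       [ 0.        ,  0.        ,  0.        ,  1.        ]])}
{'vfov': 64.32140514525938, 'cx': 283.0477633943031, 'cy': 212.160306583724, 'world_to_cam': array([[ 9.99999612e-01, -3.28116825e-04, -8.17994342e-04,
        -5.24594304e-01],
       [ 7.79466897e-05,  9.57405183e-01, -2.88747829e-01,
         3.51282055e-02],
       [ 8.77895044e-04,  2.88747653e-01,  9.57404837e-01,
        -3.90455543e-01],
       [ 0.00000000e+00,  0.00000000e+00,  0.00000000e+00,
         1.00000000e+00]])}
{'time': 0.15, 'qpos': array([-1.46034068e-01,  3.42500205e-01,  1.52478326e+00, -5.76007988e-06,
        1.27539222e+00, -1.45986967e-01]), 'qvel': array([ 0.00085041, -0.00152056, -0.00298767, -0.00051423, -0.00126849,
       -0.00212489]), 'joint_efforts': array([ 7.52666965e-04, -4.31470585e+01, -2.44352603e+01,  7.18239485e-02,
        5.38185902e-02, -1.32920518e-04]), 'tool_pos': array([5.24703006e-01, 4.62834281e-05, 2.26242043e-01]), 'tool_rot': array([-3.14052034e+00, -1.52096726e-04,  1.57075082e+00]), 'contact_force': array([ 0.19904651, -0.35697631, -0.51823663]), 'torque': array([ 0.0039088 , -0.03301539,  0.02294893]), 'grip_force': 0.0, 'opening': 0.09213683389961486}
```

View pics/scene0.png

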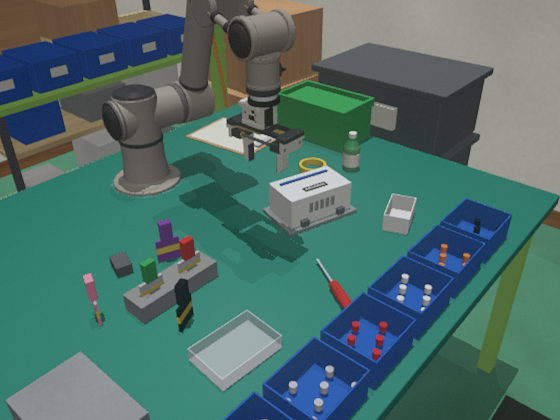

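View pics/side0.png

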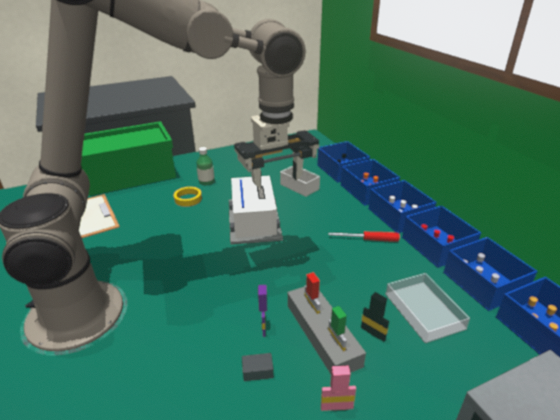

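View pics/wrist0.png

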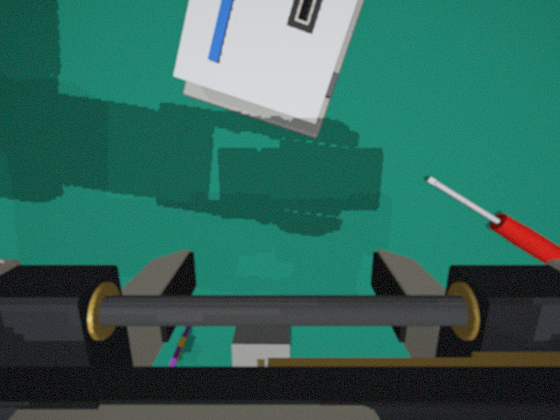

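The wrist view shows the cover's near end (rib end about (215,60), window frame about (305,10)). In the scene view the green handle top is at about (149,262), red at (187,241), and the rib runs (281,187)–(327,171). In the side view green is at (338,312), red at (313,278).

```bash
cat > h.py <<'E'
from cell import *
import numpy as np, cv2
def ray(m,uv):
    f=210/np.tan(np.radians(m["vfov"]/2)); T=m["world_to_cam"]; R=T[:3,:3]
    d=R.T@np.array([(uv[0]-m["cx"])/f,-(uv[1]-m["cy"])/f,-1]); return -R.T@T[:3,3],d
def onz(m,uv,z):
    o,d=ray(m,uv); return (o+d*(z-o[2])/d[2]).round(4)
def proj(m,p):
    f=210/np.tan(np.radians(m["vfov"]/2)); c=m["world_to_cam"]@np.append(p,1)
    return np.array([m["cx"]-f*c[0]/c[2],m["cy"]+f*c[1]/c[2]])
E
python3 - <<'E'
from h import *
s,d,w=[camera_model(n) for n in("scene","side","wrist")]
for n,a,b,z in[("green",(149,262),(338,312),.124),("red",(187,240),(313,278),.124),("rib1",(281,187),(243,206),.103),("rib2",(327,171),(240,180),.103)]:
    print(n,onz(s,a,z),onz(d,b,z))
print(onz(w,(215,60),.103),onz(w,(305,10),.098))
S=cv2.imread("pics/scene0.png")[220:320,90:230];D=cv2.imread("pics/side0.png")[260:375,260:400]
a=cv2.resize(S,None,fx=2.8,fy=2.8*1.15,interpolation=3)
cv2.imwrite("pics/c1.png",np.hstack([cv2.resize(S,(400,286),interpolation=3),cv2.resize(D,(400,286),interpolation=3)]))
E
```

```text
green [ 0.5027 -0.3527  0.124 ] [ 0.4923 -0.3572  0.124 ]
red [ 0.5032 -0.2452  0.124 ] [ 0.4948 -0.2505  0.124 ]
rib1 [0.4856 0.1062 0.103 ] [0.4711 0.1153 0.103 ]
rib2 [0.5273 0.2625 0.103 ] [0.5156 0.2601 0.103 ]
[0.4723 0.1169 0.103 ] [0.5414 0.1523 0.098 ]
```

step_arm(
  commands=[
    [1,-0.5,-4,0.5,0,0,0],
    [1,-1,-8,1,0,0,0],
    [1,-1.5,-12,1.5,0,0,0],
    [1,-2,-16,2,0,0,0],
    [1,-2.8,-20,2,0,0,0],
  ],
)

```text
time: 0.57
tool_pos: [0.497, -0.2018, 0.2475]
tool_rot: [3.14, 0.001, 1.571]
contact_force: [1.4, 0.1, -1.4]
opening: 0.0923
grip_force: 0.0
```

step_arm(
  commands=[
    [1,0,-4,0,0,0,0],
    [1,0,-8,0,0,0,0],
    [1,0,-12,0,0,0,0],
    [1,0,-16,0,0,0,0],
    [1,0,-20,0,0,0,0],
  ],
)

```text
time: 0.98
tool_pos: [0.4965, -0.4019, 0.2464]
tool_rot: [-3.141, -0.001, 1.571]
contact_force: [0.8, -0.1, 0.4]
opening: 0.0918
grip_force: 0.0
```

step_arm(
  commands=[
    [1,0,0,0,0,0,0],
    [1,0,0,0,0,0,0],
    [1,0,0,0,0,0,0],
  ],
)

```text
time: 1.23
tool_pos: [0.4968, -0.3997, 0.246]
tool_rot: [-3.141, -0.001, 1.57]
contact_force: [0.3, 0.0, -0.1]
opening: 0.0918
grip_force: 0.0
```

Run:
```python
from h import *
m=camera_model("wrist"); cv2.imwrite("pics/w1.png",cv2.resize(read_camera("wrist")[:,:,::-1],(800,600)))
np.save("m1.npy",m,allow_pickle=True); print(observe()["tool_pos"],m["world_to_cam"].round(4).tolist())
print(proj(m,[.497,-.355,.124])*800/560,proj(m,[.499,-.248,.124])*800/560)
```

```text
[ 0.49706054 -0.39903107  0.24650746] [[1.0, -0.0008, -0.0002, -0.4972], [0.0007, 0.9578, -0.2875, 0.4231], [0.0005, 0.2875, 0.9578, -0.2944], [0.0, 0.0, 0.0, 1.0]]
[404.49688232 220.88398542] [408.20705438  12.45767507]
```

View pics/w1.png

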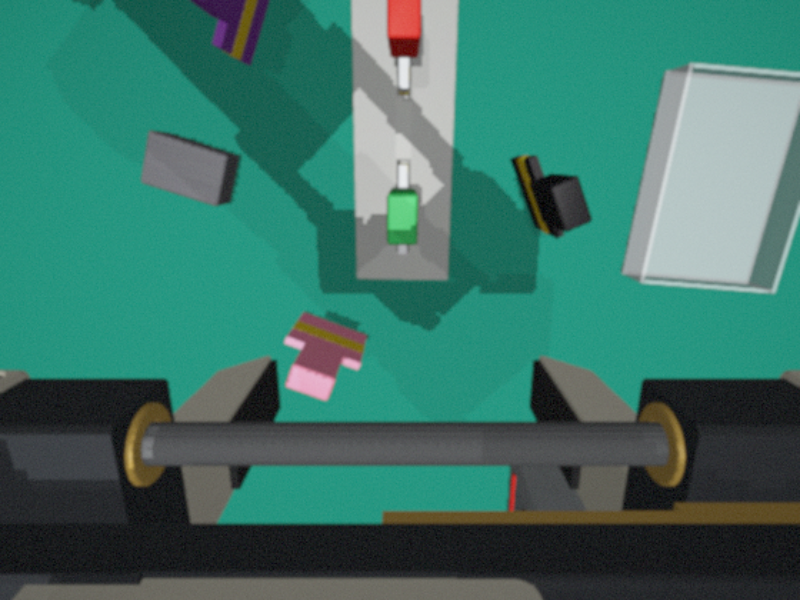

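The green gauge sits in the near slot (handle about (403,216) of the enlarged picture), aligned with image vertical. The pink and black look-alikes are well clear to left and right. I'll get its edges by code.

Run:
```python
from h import *
m=np.load("m1.npy",allow_pickle=True).item()
im=cv2.imread("pics/w1.png"); 
h=cv2.cvtColor(im,cv2.COLOR_BGR2HSV)
print([(r,h[r,403].tolist()) for r in range(180,256,4)])
mask=((h[:,:,0]>50)&(h[:,:,0]<75)&(h[:,:,1]>110)).astype('uint8')
mask[:170]=0;mask[260:]=0;mask[:,:370]=0;mask[:,440:]=0
for r in range(186,250,6):
    c=np.where(mask[r])[0]; print(r,c.min() if len(c) else 0,c.max() if len(c) else 0)
for u,v in[(388,213),(418,213),(388,244),(418,244),(388,190),(418,190)]:
    print(onz(m,(u*.7,v*.7),.124))
for u,v in [(354,50),(355,278),(457,50),(449,278)]: print('rack',onz(m,(u*.7,v*.7),.045))
```

```text
[(180, [98, 4, 235]), (184, [102, 5, 236]), (188, [77, 15, 154]), (192, [68, 177, 108]), (196, [68, 141, 186]), (200, [69, 131, 210]), (204, [69, 124, 210]), (208, [69, 131, 209]), (212, [69, 131, 209]), (216, [69, 132, 209]), (220, [69, 136, 208]), (224, [68, 131, 208]), (228, [69, 142, 196]), (232, [68, 172, 135]), (236, [68, 180, 132]), (240, [68, 161, 139]), (244, [71, 49, 141]), (248, [110, 9, 180]), (252, [108, 7, 171])]
186 0 0
192 391 414
198 388 416
204 388 416
210 388 416
216 387 416
222 387 416
228 387 416
234 388 416
240 388 415
246 0 0
[ 0.4875 -0.3505  0.124 ]
[ 0.5048 -0.3505  0.124 ]
[ 0.4873 -0.3685  0.124 ]
[ 0.505  -0.3685  0.124 ]
[ 0.4876 -0.3375  0.124 ]
[ 0.5047 -0.3375  0.124 ]
rack [ 0.4629 -0.2498  0.045 ]
rack [ 0.4587 -0.4084  0.045 ]
rack [ 0.5326 -0.2498  0.045 ]
rack [ 0.5313 -0.4084  0.045 ]
```

step_arm(
  commands=[
    [0.45,-0.1,3.5,0,0,0,0],
    [0.45,-0.1,4.6,-2,0,0,0],
    [0.45,-0.1,4.6,-5,0,0,0],
    [0.45,-0.1,4.6,-8,0,0,0],
    [0.45,-0.1,4.6,-9,0,0,0],
  ],
)

```text
time: 1.7
tool_pos: [0.4949, -0.3506, 0.1534]
tool_rot: [-3.137, -0.004, 1.573]
contact_force: [0.2, 1.5, -0.9]
opening: 0.0629
grip_force: 0.0
```

step_arm(
  commands=[
    [0.45,0,0,-1,0,0,0],
    [0.45,0,0,-3,0,0,0],
    [0.45,0,0,-5,0,0,0],
    [0.45,0,0,-6.5,0,0,0],
    [0.45,0,0,-7.4,0,0,0],
  ],
)

```text
time: 2.12
tool_pos: [0.4962, -0.3537, 0.0823]
tool_rot: [3.142, -0.0, 1.571]
contact_force: [-0.6, -0.7, -0.1]
opening: 0.0412
grip_force: 0.0
```

step_arm(
  commands=[
    [0.3,0,0,0,0,0,0],
    [0.1,0,0,0,0,0,0],
    [0.1,0,0,0,0,0,0],
    [0.1,0,0,0,0,0,0],
    [0.1,0,0,0,0,0,0],
  ],
  grip_force=25,
)

```text
time: 2.53
tool_pos: [0.4962, -0.3545, 0.0841]
tool_rot: [3.141, 0.001, 1.571]
contact_force: [-1.0, -0.5, 4.2]
opening: 0.0179
grip_force: 25.0
```

step_arm(
  commands=[
    [0.1,0,0,1.5,0,0,0],
    [0.1,0,0,4,0,0,0],
    [0.1,0,0,8,0,0,0],
    [0.1,0,0,12,0,0,0],
    [0.1,0,1,16,0,0,0],
  ],
  grip_force=40,
)

```text
time: 2.95
tool_pos: [0.4955, -0.3449, 0.2442]
tool_rot: [-3.141, 0.0, 1.57]
contact_force: [0.8, -1.5, -3.2]
opening: 0.0178
grip_force: 40.0
```

step_arm(
  commands=[
    [0.1,0,4,0.5,0,0,0],
    [0.1,0,8,0.8,0,0,0],
    [0.1,0,12,0.8,0,0,-0.07],
    [0.1,0.2,16,0.8,0,0,-0.14],
    [0.1,0.4,20,0.8,0,0,-0.2],
  ],
)

```text
time: 3.37
tool_pos: [0.4995, -0.1421, 0.2511]
tool_rot: [3.141, -0.0, 1.367]
contact_force: [1.3, -0.5, -2.5]
opening: 0.0179
grip_force: 40.0
```

step_arm(
  commands=[
    [0.1,0.2,4,0,0,0,-0.05],
    [0.1,0.3,8,0,0,0,-0.08],
    [0.1,0.4,12,0,0,0,-0.083],
    [0.1,0.5,16,0,0,0,-0.083],
    [0.1,0.6,20,0,0,0,-0.083],
  ],
)

```text
time: 3.78
tool_pos: [0.5055, 0.058, 0.2511]
tool_rot: [3.141, -0.0, 1.288]
contact_force: [1.3, 0.7, -3.6]
opening: 0.0173
grip_force: 40.0
```

step_arm(
  commands=[
    [0.1,0,2,0,0,0,0],
    [0.1,0,3.4,0,0,0,0],
    [0.1,0,3.4,0,0,0,0],
    [0.1,0,3.4,0,0,0,0],
    [0.1,0,3.4,0,0,0,0],
  ],
)

```text
time: 4.2
tool_pos: [0.5059, 0.0894, 0.2507]
tool_rot: [3.141, 0.0, 1.288]
contact_force: [0.2, 0.6, -3.2]
opening: 0.0176
grip_force: 40.0
```

Run:
```python
from h import *
m=camera_model("wrist"); cv2.imwrite("pics/w2.png",cv2.resize(read_camera("wrist")[:,:,::-1],(800,600),interpolation=cv2.INTER_CUBIC))
np.save("m2.npy",m,allow_pickle=True); o=observe();print(o["tool_pos"],o["tool_rot"],o["contact_force"])
```

```text
[0.506028   0.08907587 0.25076714] [3.14145119e+00 3.47597339e-04 1.28676763e+00] [-0.23996645 -0.40073656 -3.2800641 ]
```

View pics/w2.png

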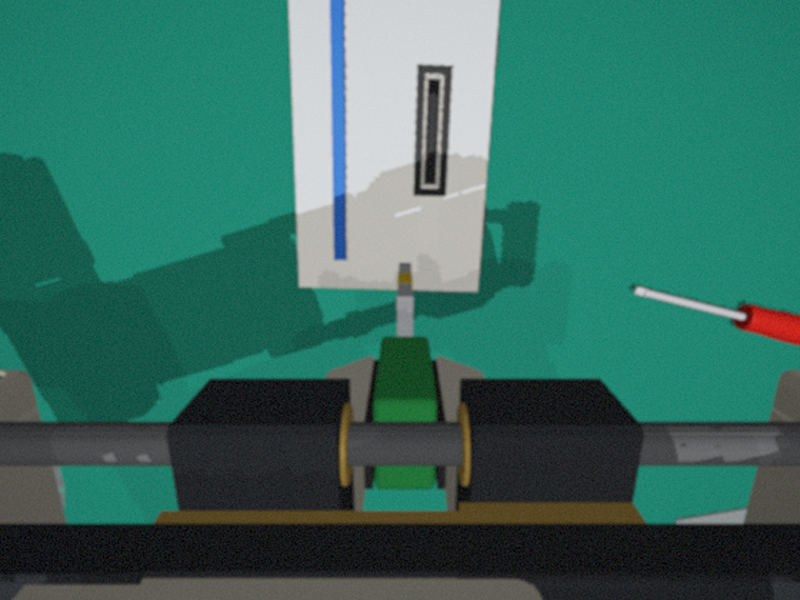

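The held gauge is centred (blade tip (405,265)). The window frame corners are about (418,66), (452,66), (445,194), (414,194); the rib's near end is about (340,258) and it runs to (338,0).

```bash
cat > ms.py <<'E'
from h import *
def ang(a,b): return np.degrees(np.arctan2(-(b[0]-a[0]),b[1]-a[1]))
E
python3 - <<'E'
from ms import *
m=np.load("m2.npy",allow_pickle=True).item(); k=.7
P=lambda u,v,z:onz(m,((u+.5)*k-.5,(v+.5)*k-.5),z)
im=cv2.imread("pics/w2.png"); h=cv2.cvtColor(im,cv2.COLOR_BGR2HSV)
b=(h[:,:,0]>100)&(h[:,:,0]<125)&(h[:,:,1]>120)
b[:,:310]=0;b[:,370:]=0;b[300:]=0
pts=[]
for r in range(5,250,15):
    c=np.where(b[r])[0]; pts.append(P(c.mean(),r,.103))
pts=np.array(pts); f=np.polyfit(pts[:,1],pts[:,0],1); print("rib ang",-np.degrees(np.arctan(f[0])), "resid",np.abs(np.polyval(f,pts[:,1])-pts[:,0]).max())
rr=np.where(b.any(1))[0].max(); c=np.where(b[rr-3])[0].mean(); e=P(c,rr+.5,.103); print("rib end",rr,c,e)
g=(im.max(2)<110).astype('uint8'); g[:55]=0;g[205:]=0;g[:,:400]=0;g[:,465:]=0
cn=max(cv2.findContours(g,cv2.RETR_EXTERNAL,cv2.CHAIN_APPROX_NONE)[0],key=cv2.contourArea)[:,0]
W=np.array([P(u,v,.098)[:2] for u,v in cn],np.float32)
R=cv2.minAreaRect(W); print("frame",R)
print(cn.min(0),cn.max(0))
c4=[P(u,v,.098) for u,v in[(299,288),(479,291),(288,0),(499,0)]]
print(c4,np.linalg.norm(c4[0]-c4[1]),"edge ang",ang(c4[0],c4[2]),ang(c4[1],c4[3]),np.degrees(np.arctan2(c4[1][1]-c4[0][1],c4[1][0]-c4[0][0])))
print("blade tip",P(405,265,.177))
a=np.radians(-np.degrees(np.arctan(f[0])));ux=np.array([np.cos(a),np.sin(a)]);uy=np.array([-np.sin(a),np.cos(a)])
rm=e[:2]+.08*uy; print("rib mid",rm,"window via rib",rm+.057*ux)
cm=(c4[0]+c4[1])[:2]/2+.1*uy; print("centre via edge",cm,"rib",cm-.032*ux,"win",cm+.025*ux)
E
```

```text
rib ang -17.78175031204549 resid 0.0002830783417573368
rib end 258 339.5 [0.4702 0.1177 0.103 ]
frame ((0.5485773086547852, 0.17541512846946716), (0.07443881034851074, 0.019659612327814102), 71.98126983642578)
[414  66] [450 195]
[array([0.4367, 0.1054, 0.098 ]), array([0.5524, 0.0695, 0.098 ]), array([0.4886, 0.267 , 0.098 ]), array([0.604 , 0.2334, 0.098 ])] 0.12114165262204411 edge ang -17.805115614959224 -17.47536324636145 -17.23834414342362
blade tip [0.5142 0.117  0.177 ]
rib mid [0.49463136 0.19387814] window via rib [0.54890828 0.17647079]
centre via edge [0.5250892  0.18267267] rib [0.49461795 0.19244522] win [0.54889487 0.17503787]
```

step_arm(
  commands=[
    [0.1,-0.4,3.5,0,0,0,-0.026],
    [0.1,-0.8,7,-1,0,0,-0.026],
    [0.1,-1.1,10,-3,0,0,-0.026],
    [0.1,-1.14,10.4,-5,0,0,-0.026],
    [0.1,-1.14,10.4,-6,0,0,-0.026],
  ],
)

```text
time: 4.67
tool_pos: [0.4935, 0.1944, 0.1885]
tool_rot: [-3.139, 0.002, 1.263]
contact_force: [-1.3, -0.8, -3.2]
opening: 0.018
grip_force: 40.0
```

step_arm(
  commands=[
    [0.1,0,0,0,0,0,0],
    [0.1,0,0,-0.3,0,0,0],
    [0.1,0,0,-0.6,0,0,0],
    [0.1,0,0,-0.8,0,0,0],
    [0.1,0,0,-0.8,0,0,0],
  ],
)

```text
time: 5.08
tool_pos: [0.495, 0.1933, 0.1831]
tool_rot: [3.141, -0.0, 1.261]
contact_force: [0.6, -0.8, -2.7]
opening: 0.0177
grip_force: 40.0
```

Creep down until contact, reading the vertical force.

step_arm(
  commands=[
    [0.1,0,0,-0.1,0,0,0],
    [0.1,0,0,-0.2,0,0,0],
    [0.1,0,0,-0.3,0,0,0],
    [0.1,0,0,-0.3,0,0,0],
    [0.1,0,0,-0.3,0,0,0],
  ],
)

```text
time: 5.5
tool_pos: [0.4946, 0.194, 0.1798]
tool_rot: [3.141, 0.0, 1.262]
contact_force: [-1.0, -0.3, -3.3]
opening: 0.0177
grip_force: 40.0
```

step_arm(
  commands=[
    [0.1,0,0,-0.1,0,0,0],
    [0.1,0,0,-0.15,0,0,0],
    [0.1,0,0,-0.15,0,0,0],
  ],
)

```text
time: 5.75
tool_pos: [0.4945, 0.194, 0.1781]
tool_rot: [-3.141, 0.0, 1.262]
contact_force: [-0.1, -0.5, -2.2]
opening: 0.0179
grip_force: 40.0
```

step_arm(
  commands=[
    [0.1,0,0,-0.1,0,0,0],
    [0.1,0,0,-0.1,0,0,0],
    [0.1,0,0,-0.1,0,0,0],
  ],
)

```text
time: 6.0
tool_pos: [0.4946, 0.194, 0.1772]
tool_rot: [3.142, 0.0, 1.262]
contact_force: [-0.1, 0.0, -3.1]
opening: 0.0179
grip_force: 40.0
```

step_arm(
  commands=[
    [0.1,0,0,-0.1,0,0,0],
    [0.1,0,0,-0.1,0,0,0],
    [0.1,0,0,-0.1,0,0,0],
  ],
)

```text
time: 6.25
tool_pos: [0.4947, 0.194, 0.1771]
tool_rot: [3.141, -0.0, 1.262]
contact_force: [-1.7, -0.9, 5.5]
opening: 0.0178
grip_force: 40.0
```

step_arm(
  commands=[
    [0.1,0,0,0,0,0,0],
    [0.1,0,0,0,0,0,0],
    [0.1,0,0,-0.03,0,0,0],
    [0.1,0,0,-0.03,0,0,0],
    [0.1,0,0,-0.03,0,0,0],
  ],
)

```text
time: 6.67
tool_pos: [0.4947, 0.1941, 0.1771]
tool_rot: [3.141, -0.001, 1.262]
contact_force: [-2.8, -0.8, 7.0]
opening: 0.018
grip_force: 40.0
```

step_arm(
  commands=[
    [0.1,0,0,0,0,0,0],
    [0.1,0,0,0,0,0,0],
    [0.1,0,0,0,0,0,0],
    [0.1,0,0,0,0,0,0],
  ],
)

```text
time: 7.0
tool_pos: [0.4947, 0.194, 0.1771]
tool_rot: [3.141, -0.0, 1.262]
contact_force: [-3.3, -1.4, 8.0]
opening: 0.0179
grip_force: 40.0
```

Run:
```python
from h import *
m=camera_model("wrist"); o=observe(); im=read_camera("wrist")[:,:,::-1]
np.save("m3.npy",m,allow_pickle=True); print(o["tool_pos"],o["tool_rot"],o["contact_force"],o["torque"])
S=read_camera("side")[:,:,::-1][150:270,190:310]
cv2.imwrite("pics/w3.png",np.hstack([cv2.resize(im[60:360,180:380],(400,600),interpolation=2),cv2.resize(S,(400,600)[:1]*2,interpolation=2)[:,:][:600] if 0 else cv2.copyMakeBorder(cv2.resize(S,(400,400),interpolation=2),0,200,0,0,0)]))
```

```text
[0.49470089 0.19403089 0.17709092] [ 3.14056713e+00 -4.82666830e-04  1.26185747e+00] [-3.32437089 -1.36501058  7.98751726] [-0.12513965  0.74895196 -0.01346145]
```

View pics/w3.png

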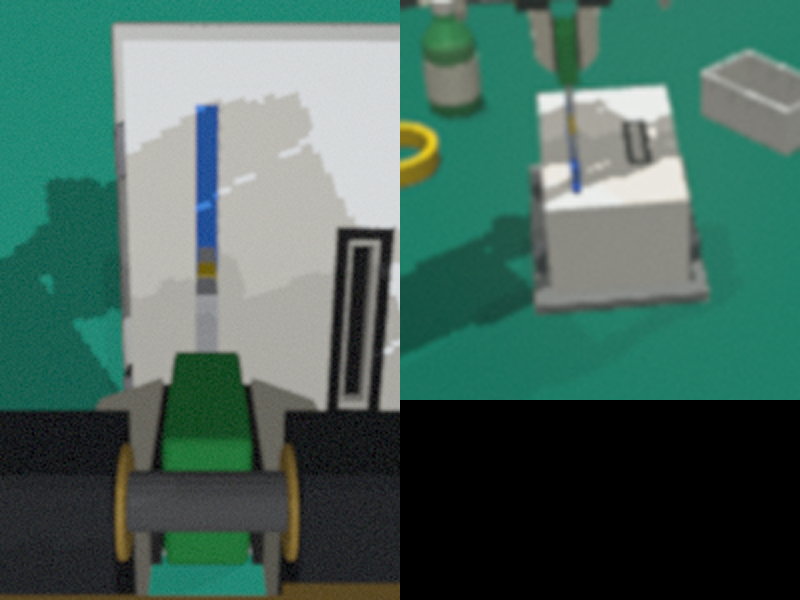

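The blade sits centred on the rib (blade and rib both around column 207 of the crop, tip at row ~248), upright. The window slot is to its right (frame rows 230 to over 408). I'll compare the tip with the slot end from this same picture.

Run:
```python
from ms import *
m=np.load("m3.npy",allow_pickle=True).item()
a=np.radians(-17.75);ux=np.array([np.cos(a),np.sin(a)]);uy=np.array([-np.sin(a),np.cos(a)])
t=np.array([.4947,.1940])
P=lambda u,v,z:onz(m,(180+(u+.5)/2-.5,60+(v+.5)/2-.5),z)[:2]
for n,u,v,z in[("tip",207,248,.103),("ribfar",207,105,.103),("frame NW",340,230,.098),("frame NE",393,230,.098),("slot far",365,243,.098),("frame SW",329,408,.098),("frame SE",378,408,.098)]:
    p=P(u,v,z)-t; print(n,(p@ux*1000).round(1),(p@uy*1000).round(1))
im=cv2.imread("pics/w3.png")
print([int(x) for x in im[220:262:2,363].mean(1)]);print([int(x) for x in im[228:264:2,207].mean(1)])
print([int(x) for x in im[320,326:394:2].mean(1)])
```

```text
tip 0.1 30.1
ribfar 0.1 78.5
frame NW 47.7 35.5
frame NE 66.7 35.6
slot far 57.0 30.8
frame SW 47.5 -34.2
frame SE 66.5 -34.2
[218, 218, 209, 182, 119, 61, 28, 30, 36, 67, 116, 147, 137, 88, 39, 19, 23, 26, 30, 24, 12]
[86, 94, 86, 83, 87, 88, 87, 88, 88, 94, 93, 89, 93, 93, 93, 93, 91, 82]
[168, 167, 147, 101, 46, 16, 23, 26, 59, 103, 120, 88, 49, 19, 26, 33, 30, 26, 37, 67, 91, 114, 134, 126, 91, 44, 32, 23, 19, 53, 104, 145, 164, 168]
```

step_arm(
  commands=[
    [0.1,0,0,1.2,0,0,0],
    [0.1,0.5,-0.2,1.8,0,0,0],
    [0.1,3.5,-1.2,1.8,0,0,0],
    [0.1,5.39,-1.86,1.4,0,0,0],
    [0.1,5.39,-1.86,0.8,0,0,0],
  ],
)

```text
time: 7.52
tool_pos: [0.5527, 0.1739, 0.1842]
tool_rot: [3.137, -0.001, 1.26]
contact_force: [-0.8, -0.1, -2.9]
opening: 0.0177
grip_force: 40.0
```

step_arm(
  commands=[
    [0.1,0,0,-0.3,0,0,0],
    [0.1,0,0,-0.5,0,0,0],
    [0.1,0,0,-0.5,0,0,0],
    [0.1,0,0,-0.5,0,0,0],
  ],
)

```text
time: 7.85
tool_pos: [0.5479, 0.1758, 0.1789]
tool_rot: [-3.141, 0.0, 1.263]
contact_force: [-0.2, 0.1, -3.2]
opening: 0.0185
grip_force: 40.0
```

Run:
```python
from h import *
m=camera_model("wrist"); o=observe(); im=read_camera("wrist")[:,:,::-1]
np.save("m4.npy",m,allow_pickle=True); print(o["tool_pos"],o["tool_rot"],o["contact_force"])
print((o["tool_pos"][:2]-[.4947,.1940])*1000)
cv2.imwrite("pics/w4.png",cv2.resize(im[150:270,210:350],(700,600),interpolation=2))
```

```text
[0.54785749 0.175786   0.17892001] [-3.14115701e+00  1.94129611e-04  1.26250750e+00] [-0.23729906  0.10772309 -3.17771123]
[ 53.15748864 -18.21400018]
```

View pics/w4.png

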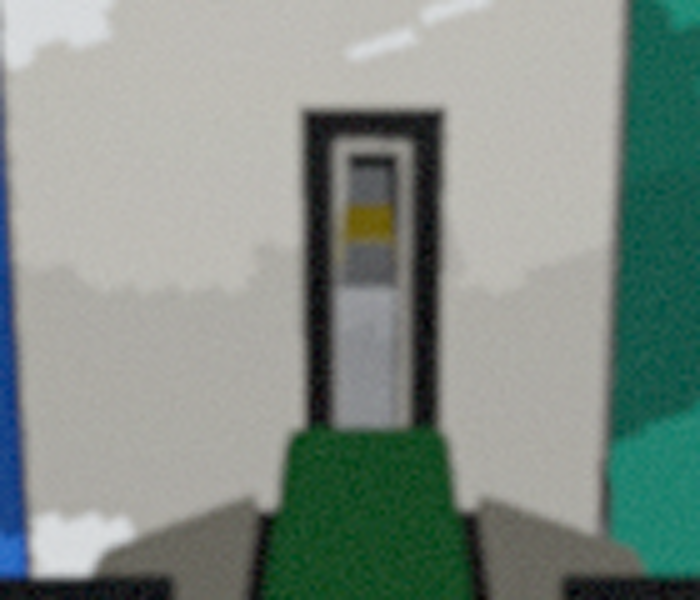

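The blade tip (columns 348–394) lies within the slot (350–397), slightly left, which agrees with the 0.6 mm shortfall in x. I'll correct that and descend gently.

step_arm(
  commands=[
    [0.1,0.05,-0.03,0,0,0,0],
    [0.1,0.05,-0.03,-0.3,0,0,0],
    [0.1,0.05,-0.03,-0.6,0,0,0],
    [0.1,0.05,-0.03,-0.8,0,0,0],
    [0.1,0.05,-0.03,-0.8,0,0,0],
  ],
)

```text
time: 8.32
tool_pos: [0.5486, 0.1751, 0.1703]
tool_rot: [-3.141, 0.001, 1.262]
contact_force: [0.6, 0.4, -2.9]
opening: 0.0179
grip_force: 40.0
```

step_arm(
  commands=[
    [0.1,0,0,-0.1,0,0,0],
    [0.1,0,0,-0.2,0,0,0],
    [0.1,0,0,-0.3,0,0,0],
    [0.1,0,0,-0.3,0,0,0],
  ],
)

```text
time: 8.65
tool_pos: [0.5489, 0.1751, 0.1677]
tool_rot: [-3.141, 0.0, 1.262]
contact_force: [-0.3, 0.6, -3.6]
opening: 0.0177
grip_force: 40.0
```

step_arm(
  commands=[
    [0.1,0,0,-0.2,0,0,0],
    [0.1,0,0,-0.5,0,0,0],
    [0.1,0,0,-0.8,0,0,0],
    [0.1,0,0,-1.1,0,0,0],
    [0.1,0,0,-1.1,0,0,0],
  ],
)

```text
time: 9.07
tool_pos: [0.5486, 0.1751, 0.156]
tool_rot: [-3.14, 0.001, 1.262]
contact_force: [0.7, 0.0, -2.5]
opening: 0.0179
grip_force: 40.0
```

step_arm(
  commands=[
    [0.1,0,0,-0.4,0,0,0],
    [0.1,0,0,-0.8,0,0,0],
    [0.1,0,0,-1.2,0,0,0],
    [0.1,0,0,-1.7,0,0,0],
    [0.1,0,0,-1.7,0,0,0],
  ],
)

```text
time: 9.48
tool_pos: [0.5483, 0.175, 0.1386]
tool_rot: [-3.14, 0.001, 1.262]
contact_force: [-0.7, 0.0, -2.5]
opening: 0.0183
grip_force: 40.0
```

step_arm(
  commands=[
    [0.1,0,0,0,0,0,0],
    [0.1,0,0,0,0,0,0],
    [0.1,0,0,0,0,0,0],
    [0.1,0,0,0,0,0,0],
  ],
)

```text
time: 9.82
tool_pos: [0.5491, 0.1751, 0.1402]
tool_rot: [3.141, -0.0, 1.262]
contact_force: [-0.1, 0.3, -2.2]
opening: 0.0182
grip_force: 40.0
```

Run:
```python
from h import *
o=observe(); print(o["tool_pos"],o["tool_rot"],o["contact_force"],o["torque"],o["time"])
a=read_camera("wrist")[:,:,::-1][120:270,210:350]; b=read_camera("side")[:,:,::-1][140:260,200:310]
cv2.imwrite("pics/w5.png",np.hstack([cv2.resize(a,(400,430),interpolation=2),cv2.resize(b,(400,430),interpolation=2)]))
```

```text
[0.5491467  0.17514558 0.14020287] [ 3.14106403e+00 -1.75305522e-04  1.26184902e+00] [-0.07957648  0.29020573 -2.23266679] [-0.03538449  0.0670436  -0.03079155] 9.8167
```

View pics/w5.png

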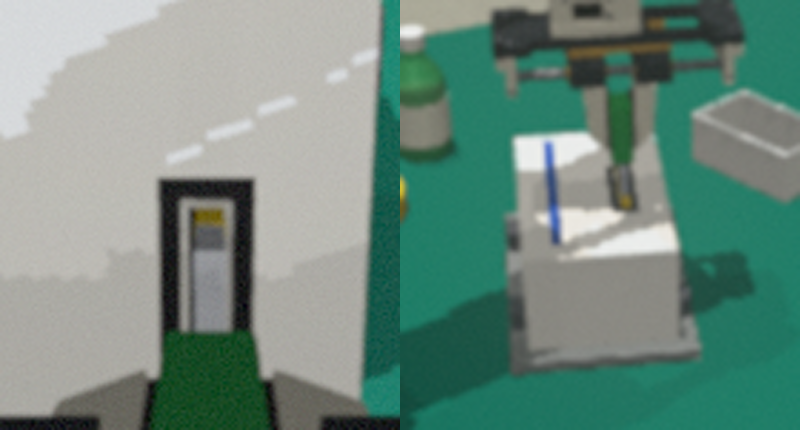

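The blade is in the slot with the top face inside the yellow band (band at about (208,217), right at the slot's far end). It is upright and carries no load from the cover: the force is only the gauge's weight. Edge depth is about 32 mm.

```bash
python3 -c "
from cell import *
print(hand_in())"
```

```text
the job is handed in; nothing more can be done
None
```

I handed the job in with the green GO gauge gripped upright about 32 mm deep in the window, top face within the yellow band, after about 1 s pressed on the rib at roughly 10 N; hand-in gave no verdict, and the red gauge and the rest of the bench were not touched.

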